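# Set a shaft collar on the gearmotor's flat

## Robot

A 6-joint arm with a two-finger parallel gripper is mounted at the origin on the work surface. World frame = base frame: x ahead of the robot, y to its left, z up, the work surface at z = 0. Lengths are in mm, angles in degrees, forces in N, time in s.
With the tool pointing down it reaches from about 300 to 850 mm from the base axis. Payload 4.2 kg.
Tool frame: the origin (TCP) lies midway between the tips of the shut fingers; the grasp point (between the pads) lies pinch_z behind it (pinch_z is the distance from the TCP to the grasp point, in mm); z points along the fingers, y is the line along which they close (so a half turn about z gives the same grasp; the last joint's range is limited). The gripper opens to 91 mm and grips with 3 to 60 N. Pads are 32 mm wide; open, the fingers measure 118 mm over their backs; the gripper's body (76 mm by 178 mm) begins 60 mm behind the grasp point.
Start: joints at [73.339, 18.312, 89.639, -0, 72.044, -1.146], TCP at [153.817, 554.065, 177.576] pointing down, gripper open.
Joint ranges: [-177.97, 177.97], [-48.28, 115.42], [12.27, 149.76], [-77.06, 257.06], [2.81, 150.46], [-146.56, 146.56]. Speed limits (degrees/s): [147.25, 147.25, 180, 180, 180, 180].

## Interface

Orientations are given as [roll, pitch, yaw] about the fixed x, y, z axes, in that order (R = Rz(yaw) Ry(pitch) Rx(roll)).
In Python, from workcell import state, grab_frame, job_done, masks_of, landmark_of, pinch_z gives the robot as it stands. The module is installed in compiled form; this text tells all that it offers.
- The arm moves only by the tool move_arm, never from a script. Its argument "plan" is a list of rows, each an object of numbers: "x", "y", "z": the shift along the tool's x, y, z in mm; "rx", "ry", "rz": the turn, a rotation vector about the tool's x, y, z in rad. A call has 1 to 10 rows; each row shifts and turns the commanded pose from where the row before left it, along the tool's axes as they then stand; what a row does not reach is not made up. A row lasts 1/10 s, in which the tool goes at most 50 mm and 8.59 degrees, less where a joint would pass 70% of its speed; a pose out of reach is approached as far as the arm can. A call is refused whole if a number of a shift passes 50 or a number of a turn 0.15, either way. A call with a gripper value outside its range is refused whole. "grip" is the opening, from 0 (shut) to 1 (fully open), set as the call begins (left out, the last holds). The fingers move at their own pace and stop on an object; "squeeze" is the grip in N (left out, the last holds). Time passes only in rows, so rows that do not move let the fingers close. It gives the time, the measured TCP pose, the force, the opening and the grip force at its end, in the units of the state.
- state(): the state, without advancing time (a new reading comes with each control period).
- grab_frame(name): name is "scene" or "top" or "wrist"; returns a dict with "img" (384x512x3 uint8, red, green, blue), "z_map" (384x512 float32, mm along the optical axis (not along the pixel's ray), 0 where there is no reading), "fx", "fy", "cx", "cy" (pixels), "dist" ([k1, k2, p1, p2, k3] as OpenCV has them; the pictures are not rectified), "rvec" (rotation vector, rad) and "tvec" (3), from world to camera coordinates, as OpenCV has them. Camera axes: x right, y down, z forward; pixel columns grow to the right and rows downward; lengths in mm; the calibration is good to about 2 mm. A picture is of the moment at which its call begins.
- job_done(): hands the job in; it is judged then, once.
Trained networks look in the newest picture that a camera, given by its name, has taken for a name from the list of things; names that differ only in an ending like _2 or _b are one class to them, and where a whole thing is asked for, a point or a joint stands for the part that bears it (a point fixed in the world has none). Each returns a list of dicts, best first, with "p" (0 to 1); they miss things now and then, are a little off and sometimes report something else, mostly with a low value. They report only what shows in the picture. A call takes as long as a camera call. They do not tell look-alikes from the thing itself.
- masks_of(camera, label): "pixels" (384x512 bool, what is visible of it) and "box" ([centre column, centre row, width, height] in pixels, round what is visible of it).
- landmark_of(camera, label): "point" ([column, row] in pixels: a listed point, or the origin of a listed thing).
The state is a dict: "time_s": time; "qpos": joint angles; "qvel": joint speeds; "effort": joint torques, N m; "ee_pos": TCP position; "ee_rot": TCP orientation; "force": force on the tool from outside, world axes, zero at the start; "torque": the same for the moment, N m; "gripper_width": finger opening in mm; "gripper_force": force on a finger pad.
Only numpy, scipy, OpenCV 4.12 (cv2) and the standard library are available. Lean on these libraries where they do the work, as an engineer would, in place of code of your own. Each camera call takes 0.05 s, during which the arm holds its last target. There are 200 camera calls.

## Task

Lift the worn black belt pulley off the gearmotor's upright shaft and drop it into the open grey reject box. Then pinch the bare shaft with the fingers, feel for its set-screw flat and turn the shaft until the flat faces straight away from the motor barrel, towards the small index ridge. Finally raise the metal collar from the foot of the shaft until the whole collar is level on the flat with its thumbscrew squarely over the flat, and finish while still holding it there, without letting go; leave the other things on the bench alone.

Things in the scene. Friction and masses are not known exactly. Their poses are not given: they have to be found in the camera images.
- motor: Right-angle gearmotor, fixed: base plate 120 x 110 x 10 mm, grey gearbox 70 x 70 mm up to z 88 mm, on it a round boss 34 mm across, 8 mm high (top at z 96 mm), from which the shaft stands up. Origin on the shaft axis at table level, z up. The dark motor barrel (54 mm thick, axis at z 50 mm) sticks out level to -x, ending 135 mm from the axis; the index ridge lies on the +x side.
- index (a point): Middle of the steel index ridge on the gearbox top, on the motor's +x side: 13 x 5 mm, 3 mm high, from 21 to 34 mm off the shaft axis; the point is 27.5 mm off the axis, at z 91 mm.
- shaft: Steel D-shaft, 16 mm across, turning about its upright z axis. Origin on the axis at the boss top. Round for the lowest 18 mm; from there to its tip 52 mm above the origin one side, +x, is a flat 5 mm from the axis (13 mm from flat to back). Home: its x axis along the motor's x axis. It starts 0.5 to 1.4 rad from home, counter-clockwise seen from above.
- shaft_flat (a point): Middle of the set-screw flat: 5 mm from the axis on the shaft's +x side, 35 mm above the shaft's origin. The shaft turns with about 0.09 N m of friction and stays where left: a pinch of a few newtons slides round it, a grip of 30 N or more turns it. It turns up to 2.8 rad either way from home.
- collar: Aluminium shaft collar: ring 40 mm outside, 20 mm bore, 16 mm high, about 70 g, loose on the shaft and resting on the boss; can be gripped across its outside at right angles to the thumbscrew and lifted along the shaft. Origin at the centre of its underside, z up, thumbscrew along +x.
- collar_center (a point): Centre of the collar: on its axis, 8 mm above its underside.
- collar_screw (a point): Middle of the collar's dark thumbscrew head (12 mm across, from 26 to 35 mm off the collar's axis), on the collar's +x side, 30 mm from the axis at mid height. It starts within 0.8 rad of the motor's +x side.
- pulley: Worn black plastic belt pulley: 44 mm across its two flanges, grooved between (39 mm), 20 mm high, 20 mm bore, about 80 g, loose on the shaft, resting on top of the collar (underside 16 mm above the boss); 36 mm of travel frees it from the shaft. Origin at the centre of its underside, z up.
- pulley_center (a point): Centre of the pulley: on its axis, 10 mm above its underside.
- reject_box: Open grey plastic reject box, fixed, empty: 150 (x) x 180 (y) x 60 mm high outside, walls and floor 4 mm. Origin at the centre of its underside.
- spool: Bystander: aluminium solder spool, 56 mm across, 40 mm high, origin under its centre.
- jar: Bystander: green jar with a white cap, 48 mm across, 50 mm high, origin under its centre.
- pump: Bystander: small white pump, 50 x 36 x 56 mm high over its nozzle, origin under its centre.
- screwdriver: Bystander: screwdriver with a black handle, 160 mm long, lying along its x axis, origin under its middle.
There are look-alikes about, which are no part of the job. Of the things shaped like the motor, the grey one is meant.

How it is judged (in metres and radians):
On the way, in this order (a step that is already met when the one before it is completed fails the run):
1. the pulley lies in the reject box, let go (x of pulley_center in the frame of reject_box between -0.07 and 0.07 m and y of pulley_center in the frame of reject_box between -0.085 and 0.085 m and z of pulley_center in the frame of reject_box between 0 and 0.06 m and contact force between the fingers and pulley below 0.1 N), for 0.2 s.
2. the fingers pinch the shaft with its flat facing the index ridge (within 0.17 rad) (angle between the x axis of shaft and the x axis of motor, either way round below 0.17 rad and x of shaft_flat in the frame of motor above 0 m and contact force between the fingers and shaft above 2 N), for 0.2 s.
At the end, for the whole second after the job is handed in: Pulley at rest in the reject box. Shaft flat facing the motor's +x side within 0.17 rad. Fingers hold the collar still on the shaft, level within 0.15 rad, centre 26 to 44 mm above the boss (whole ring on the flat), screw head within 6.5 mm (0.2 rad) of the flat's middle line (all of step 1 and linear speed of pulley below 0.03 m/s and angle between the x axis of shaft and the x axis of motor, either way round below 0.17 rad and x of shaft_flat in the frame of motor above 0 m and z of collar_center in the frame of shaft between 0.026 and 0.044 m and horizontal distance between collar_center and shaft below 0.004 m and x of collar_screw in the frame of shaft above 0.02 m and y of collar_screw in the frame of shaft between -0.0065 and 0.0065 m and angle between collar's own z axis and vertical below 0.15 rad and contact force between the fingers and collar above 1.5 N and linear speed of collar below 0.02 m/s); the arm keeps its last pose, push and grip.
It fails at once if the spool is moved more than 30 mm (distance of spool from where it was at the start of the episode above 0.03 m).
It fails at once if the jar is moved more than 30 mm (distance of jar from where it was at the start of the episode above 0.03 m).
It fails at once if the pump is moved more than 30 mm (distance of pump from where it was at the start of the episode above 0.03 m).
It fails at once if the screwdriver is moved more than 30 mm (distance of screwdriver from where it was at the start of the episode above 0.03 m).
It also fails if it takes over 72 s, if anything falls off the work surface, if the arm or the gripper's body presses on something with over 40 N, if the wrist force passes 120 N, or if a joint passes its speed limit or range.

## Working session

There is one attempt and no reset: what is moved stays moved. The work goes in short steps, Python scripts to look and compute and a tool call to move; the robot and the scene stay as the last step left them, time stands still between calls to the robot, and variables do not carry over. Pictures are saved under pics/ and viewed, at most 10 in all, crops included, and the job is handed in when it is done.

Besides the shell and the picture viewer there is one more tool, called after "Emit:" as name([rows], argument=value, ...), one row to a line, values as JSON. move_arm: Moves the arm, as the interface text tells. Its arguments: {"type":"object","properties":{"plan":{"type":"array","items":{"type":"object","properties":{"x":{"type":"number"},"y":{"type":"number"},"z":{"type":"number"},"rx":{"type":"number"},"ry":{"type":"number"},"rz":{"type":"number"}}}},"grip":{"type":"number"},"squeeze":{"type":"number"}},"required":["plan"]}

```bash
mkdir -p pics; cat > h.py <<'E'
import numpy as np, cv2
from scipy.spatial.transform import Rotation as Ro
from workcell import *
def K(f): return np.array([[f['fx'],0,f['cx']],[0,f['fy'],f['cy']],[0,0,1.]])
def ray(f,uv):
    n=cv2.undistortPoints(np.array(uv,float).reshape(-1,1,2),K(f),np.array(f['dist'],float)).reshape(-1,2)
    R=cv2.Rodrigues(np.array(f['rvec'],float))[0]; t=np.array(f['tvec'],float).ravel()
    return np.c_[n,np.ones(len(n))]@R, -R.T@t      # dirs (z_cam=1), origin
def onz(f,uv,z):
    d,o=ray(f,uv); return o+d*((z-o[2])/d[:,2])[:,None]
def cloud(f,mask):
    v,u=np.nonzero(mask&(f['z_map']>0)); d,o=ray(f,np.c_[u,v]); return o+d*f['z_map'][v,u][:,None]
def save(f,name,box=None,s=1):
    im=f['img'][...,::-1]
    if box: im=im[box[1]:box[3],box[0]:box[2]]
    cv2.imwrite('pics/'+name,cv2.resize(im,None,fx=s,fy=s,interpolation=cv2.INTER_CUBIC))
E
python3 - <<'E'
from h import *
s=state(); print(s['ee_pos'],s['ee_rot'],s['gripper_width'],pinch_z)
for c in ('scene','top'):
    f=grab_frame(c); save(f,c+'0.png',s=1.5)
    for n in ('motor','reject_box','pulley','collar','shaft','spool','jar','pump','screwdriver'):
        for m in masks_of(c,n):
            if m['p']<.3: continue
            P=cloud(f,m['pixels']); print(c,n,round(m['p'],2),np.round(m['box']),np.round(np.median(P,0)) if len(P) else '',np.round(P.max(0)) if len(P) else '')
    for n,z in (('pulley_center',122),('pulley',112),('index',91),('motor',0),('collar_screw',104),('reject_box',0),('shaft_flat',131)):
        for m in landmark_of(c,n):
            if m['p']>.3: print(c,n,round(m['p'],2),np.round(m['point']),np.round(onz(f,m['point'],z),1))
E
```

```text
[153.64428423 553.49838165 176.71062726] [-1.79897582e+02 -1.42932690e-03  1.64485307e+02] 91.42724559950786 18.8
scene motor 0.97 [134. 197.  58.  54.] [ 643. -546.   58.] [ 716. -482.  151.]
scene motor 0.97 [174. 150.  54.  44.] [ 347. -562.   55.] [ 422. -482.  153.]
scene motor 0.59 [235. 194.  56.  51.] [ 548. -223.   50.] [ 608. -166.  151.]
scene reject_box 0.94 [374. 238.  74.  58.] [557. 227.  20.] [661. 329.  64.]
scene shaft 0.46 [162. 137.   2.  10.] [ 343. -585.  125.] [ 349. -580.  153.]
scene spool 0.96 [295. 248.  17.  21.] [686.   8.  39.] [704.  33.  44.]
scene jar 0.67 [348. 291.  26.  28.] [793. 166.  43.] [804. 193.  53.]
scene pump 0.57 [204. 247.  19.  19.] [ 757. -233.   33.] [ 776. -208.   58.]
scene screwdriver 0.59 [306. 195.  11.  27.] [394.  -8.  23.] [488.   4.  30.]
scene pulley_center 0.54 [228. 177.] [[ 525.5 -246.6  122. ]]
scene pulley 0.7 [231. 183.] [[ 540.9 -229.4  112. ]]
scene index 0.97 [114. 189.] [[ 655.3 -590.2   91. ]]
scene index 0.68 [158. 142.] [[ 340.1 -610.8   91. ]]
scene index 0.65 [221. 189.] [[ 554.4 -260.3   91. ]]
scene motor 0
[... 1467 characters left out ...]
.  13.  58.] [382. -10.  23.] [484.   2.  32.]
top pulley_center 0.54 [281. 199.] [[ 534.9 -246.8  122. ]]
top pulley 0.71 [283. 205.] [[ 519.9 -252.3  112. ]]
top index 0.96 [417. 263.] [[ 355.3 -610.9   91. ]]
top index 0.88 [287. 193.] [[ 551.6 -266.7   91. ]]
top index 0.56 [404. 153.] [[ 656.1 -595.5   91. ]]
top motor 0.76 [389. 166.] [[ 633.5 -582.2    0. ]]
top motor 0.66 [402. 264.] [[ 343.5 -605.9    0. ]]
top collar_screw 0.41 [288. 194.] [[ 550.  -267.8  104. ]]
top reject_box 0.61 [114. 189.] [[582.6 229.2   0. ]]
top shaft_flat 0.57 [416. 269.] [[ 342.6 -590.7  131. ]]
top shaft_flat 0.39 [282. 197.] [[ 539. -248.  131.]]
top shaft_flat 0.38 [404. 157.] [[ 638.9 -576.8  131. ]]
```

View pics/top0.png

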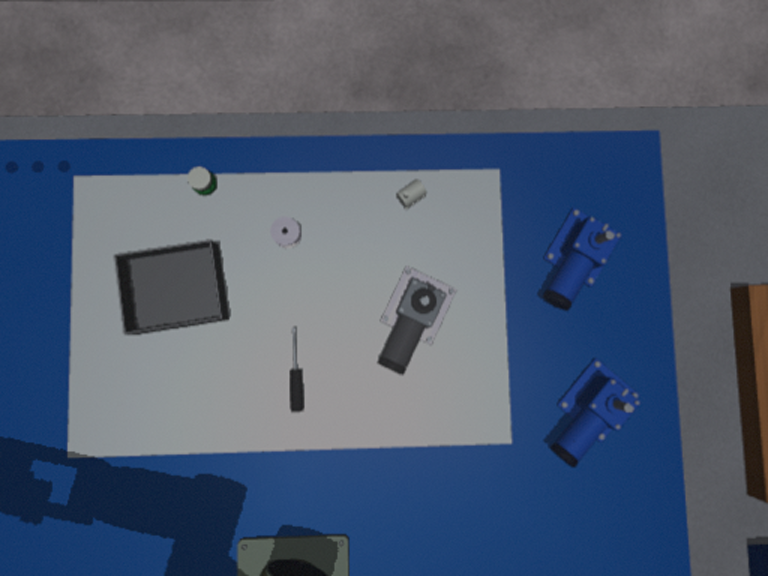

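View pics/scene0.png

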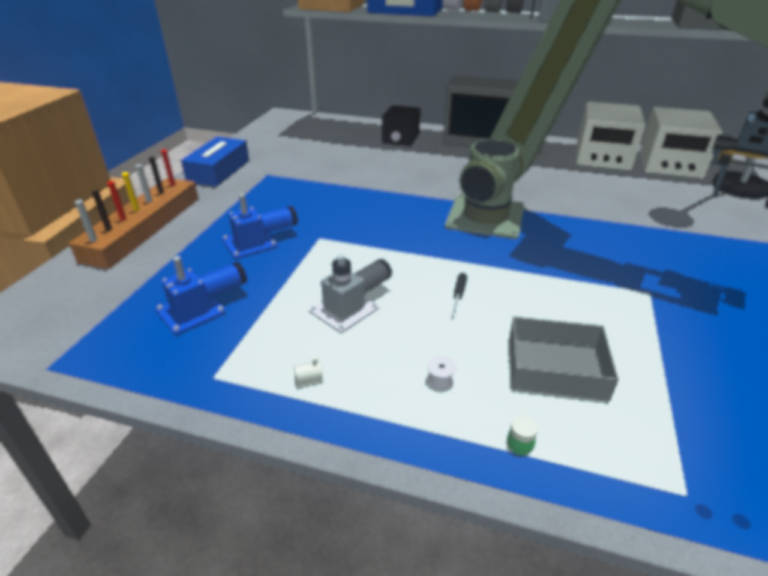

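The top view shows the grey motor at (415,310)/1.5, with its barrel pointing down-left. The two blue motors on the right are look-alikes, and the box is on the left at (172,287)/1.5. I'll plan the transit next.

```bash
cat >> h.py <<'E'
def goto(p,yaw=None,sym=True):
    "delta in tool axes to reach world p (mm) and tool yaw (deg)"
    s=state(); R=Ro.from_euler('xyz',s['ee_rot'],degrees=True); 
    d=R.inv().apply(np.array(p)-s['ee_pos']); print('shift tool',np.round(d,1))
    if yaw is not None:
        T=Ro.from_euler('xyz',[180,0,yaw],degrees=True); r=(R.inv()*T).as_rotvec(); print('turn rad',np.round(r,3))
    print('q',np.round(s['qpos'],1))
E
python3 - <<'E'
from h import *
f=grab_frame('wrist'); R=cv2.Rodrigues(np.array(f['rvec'],float))[0]; o=-R.T@np.array(f['tvec']).ravel()
T=Ro.from_euler('xyz',state()['ee_rot'],degrees=True); print('cam in tool',T.inv().apply(o-state()['ee_pos']), 'axis',T.inv().apply(R[2]),f['fx'])
goto([480,0,300]); goto([533,-247,300])
f=grab_frame('top'); m=[m for m in masks_of('top','motor') if abs(m['box'][0]-277)<15][0]
P=cloud(f,m['pixels']); Q=P[(P[:,2]>35)&(P[:,2]<80)]; c=cv2.minAreaRect(Q[:,:2].astype(np.float32)); print(c)
b=[m for m in masks_of('top','reject_box')][0]; P=cloud(f,b['pixels']); P=P[P[:,2]>50];print(cv2.minAreaRect(P[:,:2].astype(np.float32)))
E
```

```text
cam in tool [  83.7367561     0.43980583 -207.5631078 ] axis [-0.29631399  0.00119296  0.95508984] 292.42147897054866
shift tool [-462.5 -446.6 -122.5]
q [73.3 18.3 89.6  0.  72.  -1.1]
shift tool [-579.7 -670.4 -122.5]
q [73.3 18.3 89.6  0.  72.  -1.1]
((486.2207946777344, -221.7303924560547), (62.902706146240234, 162.1984100341797), 63.30674362182617)
((573.367431640625, 216.580322265625), (153.08741760253906, 180.49208068847656), 7.622701168060303)
```

Emit:
move_arm([
  {"x": -20,"y": -20,"z": -40},
  {"x": -25,"y": -25,"z": -35},
  {"x": -32,"y": -30,"z": -20},
  {"x": -34,"y": -32,"z": -10},
  {"x": -34,"y": -34},
  {"x": -34,"y": -34},
  {"x": -34,"y": -34},
  {"x": -34,"y": -34},
  {"x": -34,"y": -34},
  {"x": -34,"y": -34},
], grip=1)

```text
schema error: expected keys x, y, z, rx, ry, rz
```

Emit:
move_arm([
  {"x": -34,"y": -34},
  {"x": -34,"y": -34},
  {"x": -34,"y": -34},
  {"x": -34,"y": -34},
  {"x": -22,"y": -44},
  {"x": -22,"y": -44},
  {"x": -22,"y": -44},
  {"x": -22,"y": -40},
  {"x": -10,"y": -20},
  {},
])

```text
schema error: expected keys x, y, z, rx, ry, rz
```

```bash
python3 - <<'E'
from h import *
s=state(); print(s['time_s'],s['ee_pos'],s['ee_rot'],np.round(s['qpos']))
f=grab_frame('wrist'); save(f,'w1.png',s=1.5)
for n,z in (('pulley_center',122),('pulley',112),('index',91),('motor',0),('collar_screw',104),('collar',96),('shaft_flat',131)):
    for m in landmark_of('wrist',n):
        if m['p']>.2: print(n,round(m['p'],2),np.round(m['point']),np.round(onz(f,m['point'],z),1))
for n in ('motor','pulley','collar','shaft'):
    for m in masks_of('wrist',n):
        P=cloud(f,m['pixels']); 
        if len(P)>5: print(n,round(m['p'],2),np.round(m['box']),np.round(np.median(P,0)),np.round(np.percentile(P,98,axis=0)))
E
```

```text
1.9 [153.81385637 554.06040173 177.58118109] [ 1.79994109e+02 -1.80990616e-04  1.64485871e+02] [73. 18. 90.  0. 72. -1.]
```

View pics/w1.png

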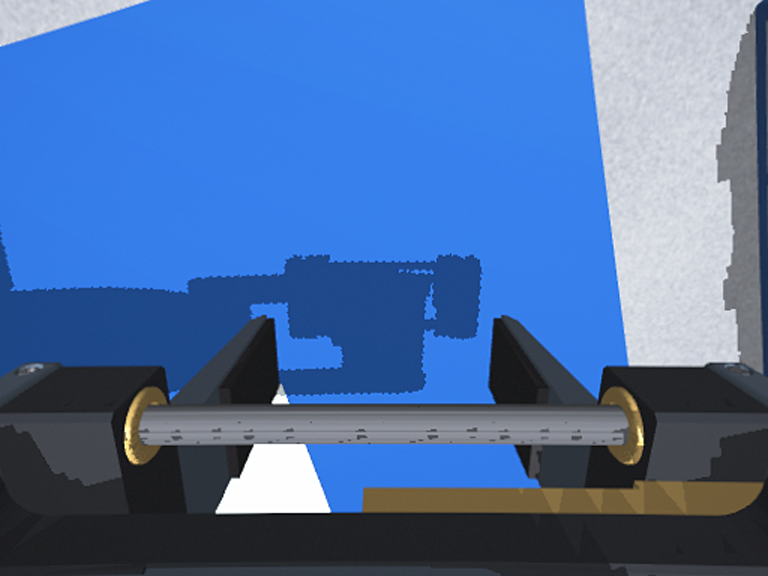

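The picture only shows the mat and the fingers: the move was refused because every key is required. I'll redo it with all of them, stopping short so the motor falls in the wrist view.

Emit:
move_arm([
  {"x": -20,"y": -20,"z": -40,"rx": 0,"ry": 0,"rz": 0},
  {"x": -25,"y": -25,"z": -35,"rx": 0,"ry": 0,"rz": 0},
  {"x": -32,"y": -30,"z": -20,"rx": 0,"ry": 0,"rz": 0},
  {"x": -34,"y": -32,"z": -10,"rx": 0,"ry": 0,"rz": 0},
  {"x": -34,"y": -34,"z": 0,"rx": 0,"ry": 0,"rz": 0},
  {"x": -34,"y": -34,"z": 0,"rx": 0,"ry": 0,"rz": 0},
  {"x": -34,"y": -34,"z": 0,"rx": 0,"ry": 0,"rz": 0},
  {"x": -34,"y": -34,"z": 0,"rx": 0,"ry": 0,"rz": 0},
  {"x": -34,"y": -34,"z": 0,"rx": 0,"ry": 0,"rz": 0},
  {"x": -34,"y": -34,"z": 0,"rx": 0,"ry": 0,"rz": 0},
], grip=1)

```text
time_s: 3.5
ee_pos: [374.7, 168.4, 282.9]
ee_rot: [179.9, 0.0, 164.5]
force: [0.6, 0.8, 0.0]
gripper_width: 91.6
gripper_force: 0.0
```

Emit:
move_arm([
  {"x": -34,"y": -34,"z": 0,"rx": 0,"ry": 0,"rz": 0},
  {"x": -34,"y": -34,"z": 0,"rx": 0,"ry": 0,"rz": 0},
  {"x": -30,"y": -38,"z": 0,"rx": 0,"ry": 0,"rz": 0},
  {"x": -20,"y": -44,"z": 0,"rx": 0,"ry": 0,"rz": 0},
  {"x": -15,"y": -44,"z": 0,"rx": 0,"ry": 0,"rz": 0},
  {"x": -10,"y": -44,"z": 0,"rx": 0,"ry": 0,"rz": 0},
  {"x": 0,"y": -44,"z": 0,"rx": 0,"ry": 0,"rz": 0},
  {"x": 0,"y": -44,"z": 0,"rx": 0,"ry": 0,"rz": 0},
  {"x": 0,"y": -32,"z": 0,"rx": 0,"ry": 0,"rz": 0},
  {"x": 0,"y": 0,"z": 0,"rx": 0,"ry": 0,"rz": 0},
])

```text
time_s: 4.5
ee_pos: [415.1, -216.2, 282.4]
ee_rot: [-179.9, -0.0, 164.2]
force: [1.3, 0.4, 0.2]
gripper_width: 91.4
gripper_force: 0.0
```

```bash
cat > look.py <<'E'
from h import *
import sys
s=state(); print(s['time_s'],s['ee_pos'],s['ee_rot'],np.round(s['qpos']))
f=grab_frame('wrist'); save(f,sys.argv[1],s=1.5)
for n,z in (('pulley_center',122),('pulley',112),('index',91),('motor',0),('collar_screw',104),('collar',96),('shaft_flat',131)):
    for m in landmark_of('wrist',n):
        if m['p']>.2: print(n,round(m['p'],2),np.round(m['point']),np.round(onz(f,m['point'],z),1))
for n in ('motor','pulley','collar','shaft'):
    for m in masks_of('wrist',n):
        P=cloud(f,m['pixels']); 
        if len(P)>5: print(n,round(m['p'],2),np.round(m['box']),np.round(np.median(P,0)),np.round(np.percentile(P,98,axis=0)))
E
python3 look.py w2.png
```

```text
4.5 [ 415.1224351  -216.24781598  282.37453067] [-1.79927223e+02 -1.11659263e-02  1.64192553e+02] [ -29.    6.   91.   -0.   83. -103.]
pulley_center 0.87 [257. 252.] [[ 535.1 -246.9  122. ]]
pulley 0.9 [255. 246.] [[ 530.7 -248.3  112. ]]
index 0.82 [252. 254.] [[ 553.7 -260.5   91. ]]
index 0.35 [255. 245.] [[ 540.9 -252.3   91. ]]
motor 0.73 [ 30. 164.] [[ 336.9 -589.9    0. ]]
motor 0.7 [256. 214.] [[ 528.5 -246.6    0. ]]
collar_screw 0.52 [254. 240.] [[ 524.9 -248.1  104. ]]
collar 0.62 [258. 242.] [[ 533.7 -245.3   96. ]]
shaft_flat 0.62 [260. 252.] [[ 532.4 -242.7  131. ]]
motor 0.82 [257. 204.  73. 123.] [ 490. -224.   74.] [ 569. -177.  141.]
motor 0.82 [ 35. 146.  71. 130.] [ 323. -542.   64.] [ 403. -486.   89.]
motor 0.43 [117. 260.   7.  10.] [ 527. -499.   37.] [ 530. -494.   53.]
pulley 0.85 [256. 250.  34.  36.] [ 524. -245.  132.] [ 550. -228.  134.]
pulley 0.5 [258. 233.  11.   5.] [ 514. -238.  103.] [ 519. -233.  107.]
collar 0.54 [259. 235.  12.   4.] [ 515. -238.  104.] [ 520. -231.  107.]
shaft 0.46 [256. 255.  11.  20.] [ 527. -247.  147.] [ 536. -240.  150.]
```

View pics/w2.png

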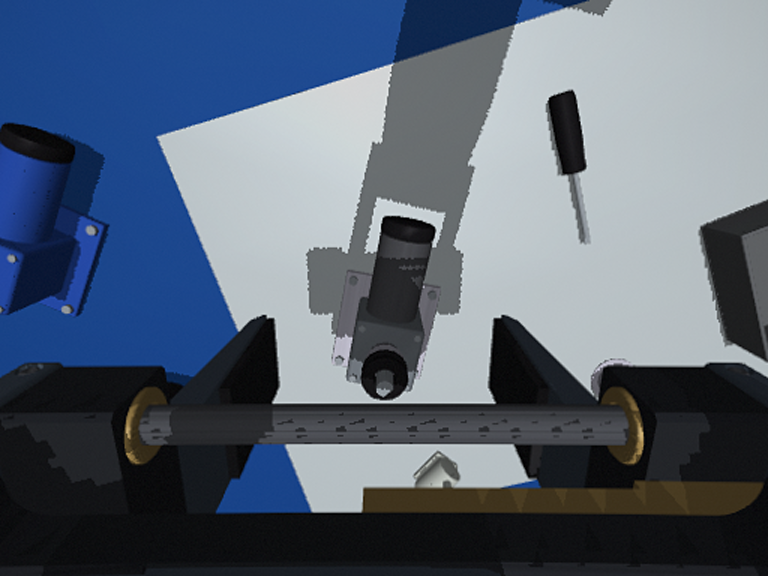

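The wrist view shows the pulley and shaft at about (385,372)/1.5, with the barrel pointing up in the image. I'll refine the axis position, then grasp the pulley with the tips above the collar and screw.

```bash
python3 - <<'E'
from h import *
f=grab_frame('wrist'); m=masks_of('wrist','pulley')[0]; P=cloud(f,m['pixels']); Q=P[(P[:,2]>129)&(P[:,2]<136)]
print(cv2.minEnclosingCircle(Q[:,:2].astype(np.float32)),len(Q))
m=masks_of('wrist','shaft')[0]; P=cloud(f,m['pixels']); Q=P[(P[:,2]>144)]; print(Q.mean(0),cv2.minEnclosingCircle(Q[:,:2].astype(np.float32)))
goto([534,-247,114])
E
```

```text
((530.3295288085938, -247.41912841796875), 21.555139541625977) 509
[ 529.35545665 -247.37996388  147.93058643] ((530.600830078125, -247.20120239257812), 7.778781414031982)
shift tool [-122.6   -1.3  168.5]
q [ -28.5    5.5   91.4    0.    83.1 -103. ]
```

Emit:
move_arm([
  {"x": -30,"y": -2.5,"z": 0,"rx": 0,"ry": 0,"rz": 0},
  {"x": -40,"y": 0,"z": 0,"rx": 0,"ry": 0,"rz": 0},
  {"x": -35,"y": 0,"z": 15,"rx": 0,"ry": 0,"rz": 0},
  {"x": -14,"y": 0,"z": 40,"rx": 0,"ry": 0,"rz": 0},
  {"x": 0,"y": 0,"z": 45,"rx": 0,"ry": 0,"rz": 0},
  {"x": 0,"y": 0,"z": 40,"rx": 0,"ry": 0,"rz": 0},
  {"x": 0,"y": 0,"z": 20,"rx": 0,"ry": 0,"rz": 0},
  {"x": 0,"y": 0,"z": 8,"rx": 0,"ry": 0,"rz": 0},
  {"x": 0,"y": 0,"z": 0,"rx": 0,"ry": 0,"rz": 0},
  {"x": 0,"y": 0,"z": 0,"rx": 0,"ry": 0,"rz": 0},
])

```text
time_s: 6.25
ee_pos: [531.2, -247.9, 115.9]
ee_rot: [-180.0, 0.2, 164.5]
force: [0.9, 0.2, 0.8]
gripper_width: 91.1
gripper_force: 0.0
```

Emit:
move_arm([
  {"x": 0,"y": 0,"z": 0,"rx": 0,"ry": 0,"rz": 0},
  {"x": 0,"y": 0,"z": 0,"rx": 0,"ry": 0,"rz": 0},
  {"x": 0,"y": 0,"z": 0,"rx": 0,"ry": 0,"rz": 0},
  {"x": 0,"y": 0,"z": 0,"rx": 0,"ry": 0,"rz": 0},
  {"x": 0,"y": 0,"z": 0,"rx": 0,"ry": 0,"rz": 0},
  {"x": 0,"y": 0,"z": 0,"rx": 0,"ry": 0,"rz": 0},
  {"x": 0,"y": 0,"z": 0,"rx": 0,"ry": 0,"rz": 0},
  {"x": 0,"y": 0,"z": 0,"rx": 0,"ry": 0,"rz": 0},
], grip=0.2, squeeze=12)

```text
time_s: 7.05
ee_pos: [530.1, -247.3, 114.5]
ee_rot: [180.0, -0.0, 164.5]
force: [-0.0, 0.5, 0.7]
gripper_width: 29.9
gripper_force: 0.0
```

```bash
python3 - <<'E'
from h import *
s=state(); print(s['gripper_width'],s['gripper_force'],s['force'])
f=grab_frame('wrist'); save(f,'w3.png',box=(130,190,380,350),s=3)
for c in('wrist','top'):
  f=grab_frame(c)
  for n in('pulley','shaft'):
    for m in masks_of(c,n):
        P=cloud(f,m['pixels'])
        if len(P)>5: print(c,n,round(m['p'],2),np.round(np.median(P,0)),np.round(np.percentile(P,98,axis=0)))
E
```

```text
29.893982460531134 0.0 [-0.00316973  0.4924263   0.73234512]
wrist pulley 0.73 [ 522. -244.  132.] [ 550. -228.  134.]
wrist pulley 0.63 [659.  -7.  13.] [674.  21.  41.]
wrist shaft 0.97 [ 527. -247.  148.] [ 536. -240.  150.]
top shaft 0.66 [ 339. -584.  137.] [ 346. -581.  152.]
top shaft 0.41 [ 637. -570.  136.] [ 643. -567.  152.]
```

View pics/w3.png

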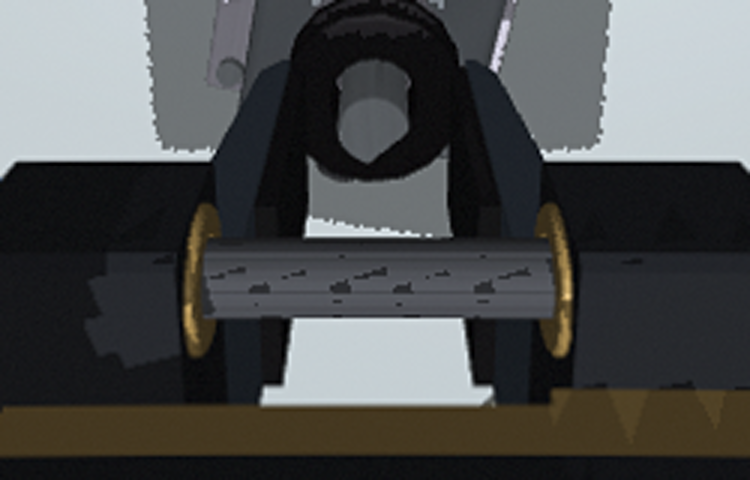

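The picture shows the pads hugging the pulley at about (380,100), but the reading is 29.9 mm with no force. I'll let time pass and re-read.

Emit:
move_arm([
  {"x": 0,"y": 0,"z": 0,"rx": 0,"ry": 0,"rz": 0},
  {"x": 0,"y": 0,"z": 0,"rx": 0,"ry": 0,"rz": 0},
])

```text
time_s: 7.6
ee_pos: [530.1, -247.3, 114.5]
ee_rot: [180.0, -0.0, 164.5]
force: [1.0, 0.7, -0.3]
gripper_width: 18.0
gripper_force: 0.0
```

```bash
python3 - <<'E'
from h import *
s=state(); print(s['gripper_width'],s['gripper_force'],s['force'],s['ee_pos'])
f=grab_frame('wrist')
T=Ro.from_euler('xyz',s['ee_rot'],degrees=True)
P=np.zeros((384,512,3)); v,u=np.indices((384,512)); d,o=ray(f,np.c_[u.ravel(),v.ravel()]); P=(o+d*f['z_map'].reshape(-1,1)).reshape(384,512,3)
L=T.inv().apply((P-s['ee_pos']).reshape(-1,3)).reshape(384,512,3)
for r in (205,212,220,230,240,250,262):
    print(r,[tuple(np.round(L[r,c]).astype(int)) for c in range(205,306,8)])
E
```

```text
18.045945904277982 0.0 [ 1.00330118  0.72001345 -0.32123734] [ 530.14924633 -247.30217179  114.51394638]
205 [(np.int64(-33), np.int64(-56), np.int64(104)), (np.int64(-4), np.int64(-36), np.int64(28)), (np.int64(-4), np.int64(-29), np.int64(26)), (np.int64(8), np.int64(-19), np.int64(-5)), (np.int64(13), np.int64(-12), np.int64(-18)), (np.int64(13), np.int64(-7), np.int64(-18)), (np.int64(13), np.int64(-1), np.int64(-19)), (np.int64(12), np.int64(5), np.int64(-17)), (np.int64(13), np.int64(10), np.int64(-19)), (np.int64(12), np.int64(16), np.int64(-17)), (np.int64(-4), np.int64(26), np.int64(26)), (np.int64(-4), np.int64(33), np.int64(27)), (np.int64(-36), np.int64(54), np.int64(112))]
212 [(np.int64(-40), np.int64(-56), np.int64(100)), (np.int64(-11), np.int64(-36), np.int64(27)), (np.int64(-10), np.int64(-29), np.int64(25)), (np.int64(17), np.int64(-15), np.int64(-42)), (np.int64(15), np.int64(-11), np.int64(-36)), (np.int64(8), np.int64(-7), np.int64(-18)), (np.int64(7), np.int64(-1), np.int64(-16)), (np.int64(5), np.int64(5), np.int64(-12)), (np.int64(8), np.int64(10), np.int64(-
[... 2475 characters left out ...]
)), (np.int64(35), np.int64(13), np.int64(-120)), (np.int64(38), np.int64(15), np.int64(-125))]
262 [(np.int64(37), np.int64(-14), np.int64(-131)), (np.int64(38), np.int64(-12), np.int64(-132)), (np.int64(17), np.int64(-14), np.int64(-98)), (np.int64(13), np.int64(-11), np.int64(-92)), (np.int64(6), np.int64(-8), np.int64(-81)), (np.int64(-110), np.int64(-12), np.int64(110)), (np.int64(-112), np.int64(-2), np.int64(113)), (np.int64(-112), np.int64(8), np.int64(113)), (np.int64(-111), np.int64(18), np.int64(112)), (np.int64(14), np.int64(10), np.int64(-92)), (np.int64(17), np.int64(13), np.int64(-98)), (np.int64(35), np.int64(12), np.int64(-128)), (np.int64(38), np.int64(14), np.int64(-132))]
```

Emit:
move_arm([
  {"x": 0,"y": 0,"z": -30,"rx": 0,"ry": 0,"rz": 0},
  {"x": 0,"y": 0,"z": -40,"rx": 0,"ry": 0,"rz": 0},
  {"x": 0,"y": 0,"z": -30,"rx": 0,"ry": 0,"rz": 0},
  {"x": 0,"y": 0,"z": 0,"rx": 0,"ry": 0,"rz": 0},
])

```text
time_s: 8.05
ee_pos: [532.7, -248.5, 219.6]
ee_rot: [-179.9, 0.6, 164.5]
force: [0.2, 0.3, 0.1]
gripper_width: 18.2
gripper_force: 0.0
```

```bash
cat > fing.py <<'E'
from h import *
s=state(); print(s['gripper_width'],s['gripper_force'],s['ee_pos'],pinch_z)
f=grab_frame('wrist'); T=Ro.from_euler('xyz',s['ee_rot'],degrees=True)
L=T.inv().apply(cloud(f,np.ones((384,512),bool))-s['ee_pos'])
B=L[(abs(L[:,0])<22)&(L[:,1]<0)&(L[:,1]>-60)&(L[:,2]<10)]
for z in range(-130,10,8):
    b=B[(B[:,2]>=z)&(B[:,2]<z+8)]
    if len(b): print(z,len(b),b.min(0).round(),b.max(0).round())
E
python3 fing.py
```

```text
18.236129515221336 0.0 [ 532.66463491 -248.54961345  219.62103783] 18.8
-130 74 [   8.  -12. -130.] [  21.  -11. -122.]
-122 83 [   1.  -12. -122.] [  18.  -12. -114.]
-114 73 [  -6.  -12. -114.] [  11.  -12. -106.]
-106 95 [ -13.  -14. -106.] [ 17. -12. -98.]
-98 391 [-17. -16. -98.] [ 18.  -8. -90.]
-90 181 [-16. -17. -90.] [ 18.  -8. -82.]
-82 213 [-17. -20. -82.] [ 18.  -8. -74.]
-74 177 [ -1. -20. -74.] [ 18.  -8. -66.]
-66 160 [ -7. -19. -66.] [ 17.  -8. -58.]
-58 127 [-13. -18. -58.] [ 17.  -8. -50.]
-50 110 [-16. -18. -50.] [ 17.  -8. -42.]
-42 58 [-15. -16. -42.] [ 17.  -8. -37.]
```

Emit:
move_arm([
  {"x": 0,"y": 0,"z": 0,"rx": 0,"ry": 0,"rz": 0},
  {"x": 0,"y": 0,"z": 0,"rx": 0,"ry": 0,"rz": 0},
  {"x": 0,"y": 0,"z": 0,"rx": 0,"ry": 0,"rz": 0},
  {"x": 0,"y": 0,"z": 0,"rx": 0,"ry": 0,"rz": 0},
  {"x": 0,"y": 0,"z": 0,"rx": 0,"ry": 0,"rz": 0},
  {"x": 0,"y": 0,"z": 0,"rx": 0,"ry": 0,"rz": 0},
], grip=0.7)

```text
time_s: 8.7
ee_pos: [530.1, -247.3, 214.3]
ee_rot: [180.0, -0.0, 164.5]
force: [0.6, 0.0, 0.4]
gripper_width: 62.8
gripper_force: 0.0
```

```bash
python3 fing.py | tail -8
```

```text
-98 669 [-19. -43. -98.] [ 18. -30. -90.]
-90 349 [-17. -43. -90.] [ 18. -30. -82.]
-82 304 [-17. -42. -82.] [ 17. -30. -74.]
-74 259 [ -4. -42. -74.] [ 17. -30. -66.]
-66 244 [-11. -41. -66.] [ 17. -30. -58.]
-58 229 [-16. -40. -58.] [ 17. -30. -50.]
-50 195 [-17. -40. -50.] [ 17. -30. -42.]
-42 107 [-16. -39. -42.] [ 17. -30. -36.]
```

The finger tips sit about 37 mm behind the reported TCP at every opening, so the reported tool point is off and I'll allow for it. For the pulley that puts the commanded z near 78.

Emit:
move_arm([
  {"x": 0,"y": 0,"z": 40,"rx": 0,"ry": 0,"rz": 0},
  {"x": 0,"y": 0,"z": 40,"rx": 0,"ry": 0,"rz": 0},
  {"x": 0,"y": 0,"z": 30,"rx": 0,"ry": 0,"rz": 0},
  {"x": 0,"y": 0,"z": 18,"rx": 0,"ry": 0,"rz": 0},
  {"x": 0,"y": 0,"z": 8,"rx": 0,"ry": 0,"rz": 0},
  {"x": 0,"y": 0,"z": 0,"rx": 0,"ry": 0,"rz": 0},
])

```text
time_s: 9.35
ee_pos: [529.7, -247.1, 77.7]
ee_rot: [180.0, -0.1, 164.5]
force: [0.5, 0.6, 0.4]
gripper_width: 63.8
gripper_force: 0.0
```

Emit:
move_arm([
  {"x": 0,"y": 0,"z": 0,"rx": 0,"ry": 0,"rz": 0},
  {"x": 0,"y": 0,"z": 0,"rx": 0,"ry": 0,"rz": 0},
  {"x": 0,"y": 0,"z": 0,"rx": 0,"ry": 0,"rz": 0},
  {"x": 0,"y": 0,"z": 0,"rx": 0,"ry": 0,"rz": 0},
  {"x": 0,"y": 0,"z": 0,"rx": 0,"ry": 0,"rz": 0},
  {"x": 0,"y": 0,"z": 0,"rx": 0,"ry": 0,"rz": 0},
], grip=0.2, squeeze=15)

```text
time_s: 9.95
ee_pos: [530.9, -247.7, 79.7]
ee_rot: [-180.0, 0.1, 164.5]
force: [-0.7, -0.4, 6.5]
gripper_width: 42.6
gripper_force: 15.0
```

Emit:
move_arm([
  {"x": 0,"y": 0,"z": -8,"rx": 0,"ry": 0,"rz": 0},
  {"x": 0,"y": 0,"z": -12,"rx": 0,"ry": 0,"rz": 0},
  {"x": 0,"y": 0,"z": -15,"rx": 0,"ry": 0,"rz": 0},
  {"x": 0,"y": 0,"z": -15,"rx": 0,"ry": 0,"rz": 0},
  {"x": 0,"y": 0,"z": -10,"rx": 0,"ry": 0,"rz": 0},
  {"x": 0,"y": 0,"z": 0,"rx": 0,"ry": 0,"rz": 0},
])

```text
time_s: 10.55
ee_pos: [531.1, -247.8, 140.4]
ee_rot: [-180.0, 0.2, 164.5]
force: [-0.4, -0.5, -0.7]
gripper_width: 42.8
gripper_force: 15.0
```

Emit:
move_arm([
  {"x": 4,"y": 20,"z": 0,"rx": 0,"ry": 0,"rz": 0},
  {"x": 7,"y": 40,"z": 0,"rx": 0,"ry": 0,"rz": 0},
  {"x": 8,"y": 48,"z": 0,"rx": 0,"ry": 0,"rz": 0},
  {"x": 8,"y": 48,"z": 0,"rx": 0,"ry": 0,"rz": 0},
  {"x": 8,"y": 48,"z": 0,"rx": 0,"ry": 0,"rz": 0},
  {"x": 8,"y": 48,"z": 0,"rx": 0,"ry": 0,"rz": 0},
  {"x": 8,"y": 48,"z": 0,"rx": 0,"ry": 0,"rz": 0},
  {"x": 8,"y": 48,"z": 0,"rx": 0,"ry": 0,"rz": 0},
  {"x": 8,"y": 48,"z": 0,"rx": 0,"ry": 0,"rz": 0},
  {"x": 8,"y": 40,"z": 0,"rx": 0,"ry": 0,"rz": 0},
])

```text
time_s: 11.55
ee_pos: [574.0, 195.4, 137.8]
ee_rot: [-180.0, -0.1, 164.5]
force: [0.4, 0.6, -0.2]
gripper_width: 43.0
gripper_force: 15.0
```

```bash
python3 - <<'E'
from h import *
s=state(); print(s['time_s'],s['ee_pos'],s['gripper_width'],s['gripper_force'])
for c in('wrist','top'):
  f=grab_frame(c)
  for n in('pulley','reject_box'):
    for m in masks_of(c,n):
        P=cloud(f,m['pixels'])
        if len(P)>5: print(c,n,round(m['p'],2),np.round(np.median(P,0)),np.round(np.percentile(P,2,axis=0)),np.round(np.percentile(P,98,axis=0)))
goto([573,217,-10])
E
```

```text
11.55 [574.03287227 195.38682822 137.75227566] 42.9790115638359 14.99865710560698
wrist pulley 0.94 [570. 197. 190.] [554. 177. 174.] [589. 216. 192.]
wrist reject_box 0.78 [564. 240.   5.] [497. 127.   3.] [641. 310.  61.]
wrist reject_box 0.55 [398.  -3.  18.] [350. -15.   2.] [486.   4.  26.]
top pulley 0.28 [ 506. -227.   72.] [ 415. -306.    5.] [ 593. -179.  111.]
top reject_box 0.68 [ 506. -226.   72.] [ 415. -306.    6.] [ 593. -178.  107.]
top reject_box 0.65 [547. 178.   6.] [496. 121.   1.] [654. 297.  62.]
shift tool [  7.6  24.1 148. ]
q [ 17.4  22.6  89.   -0.   68.5 -57. ]
```

Emit:
move_arm([
  {"x": 4,"y": 13,"z": 30,"rx": 0,"ry": 0,"rz": 0},
  {"x": 4,"y": 10,"z": 40,"rx": 0,"ry": 0,"rz": 0},
  {"x": 0,"y": 0,"z": 40,"rx": 0,"ry": 0,"rz": 0},
  {"x": 0,"y": 0,"z": 28,"rx": 0,"ry": 0,"rz": 0},
  {"x": 0,"y": 0,"z": 15,"rx": 0,"ry": 0,"rz": 0},
  {"x": 0,"y": 0,"z": 0,"rx": 0,"ry": 0,"rz": 0},
  {"x": 0,"y": 0,"z": 0,"rx": 0,"ry": 0,"rz": 0},
])

```text
time_s: 12.55
ee_pos: [573.5, 216.1, -14.0]
ee_rot: [180.0, 0.0, 164.4]
force: [0.3, -0.8, -0.4]
gripper_width: 42.7
gripper_force: 15.0
```

Emit:
move_arm([
  {"x": 0,"y": 0,"z": 0,"rx": 0,"ry": 0,"rz": 0},
  {"x": 0,"y": 0,"z": 0,"rx": 0,"ry": 0,"rz": 0},
  {"x": 0,"y": 0,"z": 0,"rx": 0,"ry": 0,"rz": 0},
  {"x": 0,"y": 0,"z": 0,"rx": 0,"ry": 0,"rz": 0},
  {"x": 0,"y": 0,"z": 0,"rx": 0,"ry": 0,"rz": 0},
], grip=0.8)

```text
time_s: 13.05
ee_pos: [573.1, 217.3, -14.1]
ee_rot: [180.0, 0.0, 164.5]
force: [0.9, -0.9, -0.5]
gripper_width: 72.9
gripper_force: 0.0
```

Emit:
move_arm([
  {"x": 0,"y": 0,"z": -30,"rx": 0,"ry": 0,"rz": 0},
  {"x": 0,"y": 0,"z": -45,"rx": 0,"ry": 0,"rz": 0},
  {"x": 0,"y": 0,"z": -45,"rx": 0,"ry": 0,"rz": 0},
  {"x": 0,"y": 0,"z": -45,"rx": 0,"ry": 0,"rz": 0},
  {"x": 0,"y": 0,"z": 0,"rx": 0,"ry": 0,"rz": 0},
])

```text
time_s: 13.55
ee_pos: [577.0, 218.8, 158.1]
ee_rot: [179.5, 0.7, 164.5]
force: [0.5, -0.3, 1.8]
gripper_width: 72.9
gripper_force: 0.0
```

```bash
python3 - <<'E'
from h import *
s=state(); print(s['time_s'],s['ee_pos'],s['gripper_width'],s['gripper_force'])
f=grab_frame('wrist')
for n in('pulley',):
    for m in masks_of('wrist',n):
        P=cloud(f,m['pixels'])
        if len(P)>5: print(n,round(m['p'],2),np.round(np.median(P,0)),np.round(np.percentile(P,2,axis=0)),np.round(np.percentile(P,98,axis=0)))
goto([640,-300,200],-16)
E
```

```text
13.55 [577.0448383  218.76485347 158.05560753] 72.91792036101116 0.0
pulley 0.78 [574. 218.  24.] [554. 199.   8.] [595. 237.  26.]
pulley 0.23 [409.  -3.  16.] [367. -13.   6.] [489.   4.  25.]
shift tool [-202.6 -480.6  -48.6]
turn rad [-3.000e-03  2.000e-03 -3.133e+00]
q [ 19.7  22.6  86.9   0.   70.4 -54.8]
```

Emit:
move_arm([
  {"x": -16,"y": -45,"z": -4,"rx": 0,"ry": 0,"rz": 0},
  {"x": -16,"y": -45,"z": -4,"rx": 0,"ry": 0,"rz": 0},
  {"x": -16,"y": -45,"z": -4,"rx": 0,"ry": 0,"rz": 0},
  {"x": -16,"y": -45,"z": -4,"rx": 0,"ry": 0,"rz": 0},
  {"x": -16,"y": -45,"z": -4,"rx": 0,"ry": 0,"rz": 0},
  {"x": -16,"y": -45,"z": -4,"rx": 0,"ry": 0,"rz": 0},
  {"x": -16,"y": -45,"z": -4,"rx": 0,"ry": 0,"rz": 0},
  {"x": -16,"y": -45,"z": -4,"rx": 0,"ry": 0,"rz": 0},
  {"x": -16,"y": -45,"z": -4,"rx": 0,"ry": 0,"rz": 0},
  {"x": -16,"y": -45,"z": -4,"rx": 0,"ry": 0,"rz": 0},
])

```text
time_s: 14.65
ee_pos: [605.6, -260.7, 188.1]
ee_rot: [179.9, -0.3, 164.5]
force: [0.9, 0.3, -0.5]
gripper_width: 72.8
gripper_force: 0.0
```

Emit:
move_arm([
  {"x": 0,"y": 0,"z": 0,"rx": 0,"ry": 0,"rz": 0.149},
  {"x": 0,"y": 0,"z": 0,"rx": 0,"ry": 0,"rz": 0.149},
  {"x": 0,"y": 0,"z": 0,"rx": 0,"ry": 0,"rz": 0.149},
  {"x": 0,"y": 0,"z": 0,"rx": 0,"ry": 0,"rz": 0.149},
  {"x": 0,"y": 0,"z": 0,"rx": 0,"ry": 0,"rz": 0.149},
  {"x": 0,"y": 0,"z": 0,"rx": 0,"ry": 0,"rz": 0.149},
  {"x": 0,"y": 0,"z": 0,"rx": 0,"ry": 0,"rz": 0.149},
  {"x": 0,"y": 0,"z": 0,"rx": 0,"ry": 0,"rz": 0.149},
  {"x": 0,"y": 0,"z": 0,"rx": 0,"ry": 0,"rz": 0.149},
  {"x": 0,"y": 0,"z": 0,"rx": 0,"ry": 0,"rz": 0.149},
])

```text
time_s: 15.65
ee_pos: [605.7, -258.7, 187.8]
ee_rot: [-179.7, -0.1, 78.8]
force: [0.3, -0.4, 0.1]
gripper_width: 73.2
gripper_force: 0.0
```

Emit:
move_arm([
  {"x": 0,"y": 0,"z": 0,"rx": 0,"ry": 0,"rz": 0.149},
  {"x": 0,"y": 0,"z": 0,"rx": 0,"ry": 0,"rz": 0.149},
  {"x": 0,"y": 0,"z": 0,"rx": 0,"ry": 0,"rz": 0.149},
  {"x": 0,"y": 0,"z": 0,"rx": 0,"ry": 0,"rz": 0.149},
  {"x": 0,"y": 0,"z": 0,"rx": 0,"ry": 0,"rz": 0.149},
  {"x": 0,"y": 0,"z": 0,"rx": 0,"ry": 0,"rz": 0.149},
  {"x": 0,"y": 0,"z": 0,"rx": 0,"ry": 0,"rz": 0.149},
  {"x": 0,"y": 0,"z": 0,"rx": 0,"ry": 0,"rz": 0.149},
  {"x": 0,"y": 0,"z": 0,"rx": 0,"ry": 0,"rz": 0.149},
  {"x": 0,"y": 0,"z": 0,"rx": 0,"ry": 0,"rz": 0.149},
])

```text
time_s: 16.65
ee_pos: [605.7, -258.7, 187.7]
ee_rot: [-179.9, 0.3, -6.6]
force: [0.0, -0.7, 0.4]
gripper_width: 72.8
gripper_force: 0.0
```

```bash
python3 - <<'E'
from h import *
s=state(); print(s['time_s'],s['ee_pos'],s['ee_rot'],np.round(s['qpos']))
f=grab_frame('wrist'); save(f,'w4.png',box=(150,80,406,272),s=3)
for n,z in (('index',91),('collar_screw',104),('collar',96),('collar_center',104),('shaft_flat',131),('shaft',96)):
    for m in landmark_of('wrist',n):
        if m['p']>.2: print(n,round(m['p'],2),np.round(m['point'],1),np.round(onz(f,m['point'],z),1))
A=np.array([530.5,-247.3])
for n in ('motor','collar','shaft'):
    for m in masks_of('wrist',n)[:2]:
        P=cloud(f,m['pixels']); 
        if len(P)>5: print(n,round(m['p'],2),np.round(m['box']),np.round(np.median(P,0)),np.round(np.percentile(P,98,axis=0)))
P=cloud(f,np.ones((384,512),bool)); d=P[:,:2]-A; r=np.hypot(*d.T); a=np.degrees(np.arctan2(d[:,1],d[:,0]))
S=(r>24)&(r<37)&(P[:,2]>97)&(P[:,2]<114); print('screw',S.sum(),np.median(a[S]),np.percentile(a[S],[5,95]) if S.any() else '')
I=(r<13)&(P[:,2]>117)&(P[:,2]<144)
for lo in range(-90,120,12):
    q=I&(a>=lo)&(a<lo+12)
    if q.sum(): print(lo,q.sum(),r[q].mean().round(1))
t=P[(r<13)&(P[:,2]>145.5)]; print('tip',len(t),t.mean(0),cv2.minEnclosingCircle(t[:,:2].astype(np.float32)))
G=P[(np.abs(P[:,2]-88)<2.5)&(r<55)]; print('gearbox',cv2.minAreaRect(G[:,:2].astype(np.float32)))
E
```

```text
16.65 [ 605.67042022 -258.69366294  187.72205848] [-179.91174978    0.26668664   -6.60254222] [-24.  26.  76.   0.  78.  72.]
index 0.73 [262.9 221.8] [[ 555.6 -260.8   91. ]]
collar_screw 0.66 [265.  227.5] [[ 554.4 -262.7  104. ]]
collar 0.85 [254.3 243.5] [[ 532.2 -248.3   96. ]]
collar_center 0.82 [253.  247.4] [[ 531.9 -246.9  104. ]]
collar_center 0.22 [251.6 255.9] [[ 521.4 -244.1  104. ]]
shaft_flat 0.82 [250.4 256.9] [[ 536.2 -245.   131. ]]
shaft 0.9 [252.  245.1] [[ 530.5 -245.5   96. ]]
motor 0.8 [476. 131.  72. 182.] [ 613. -529.   48.] [ 706. -488.   78.]
motor 0.71 [257. 242. 100. 163.] [ 549. -241.   68.] [ 596. -181.  136.]
collar 0.6 [255. 244.  35.  46.] [ 542. -255.  112.] [ 561. -230.  114.]
shaft 0.93 [255. 257.  14.  25.] [ 536. -249.  131.] [ 539. -241.  149.]
shaft 0.37 [255. 244.  37.  44.] [ 542. -254.  112.] [ 561. -230.  114.]
screw 119 -32.199575171367655 [-41.5690831  -23.89204502]
-90 3 8.9
-78 12 8.9
-66 13 8.9
-54 15 8.9
-42 27 8.7
-30 28 7.7
-18 14 6.4
-6 14 5.7
6 13 5.2
18 12 5.1
30 14 5.1
42 14 5.5
54 17 6.2
66 8 6.6
tip 60 [ 535.3264475  -249.85345545  147.72684365] ((533.0439453125, -248.9515380859375), 7.315296649932861)
gearbox ((531.5260009765625, -248.25254821777344), (69.23845672607422, 69.80874633789062), 63.647125244140625)
```

View pics/w4.png

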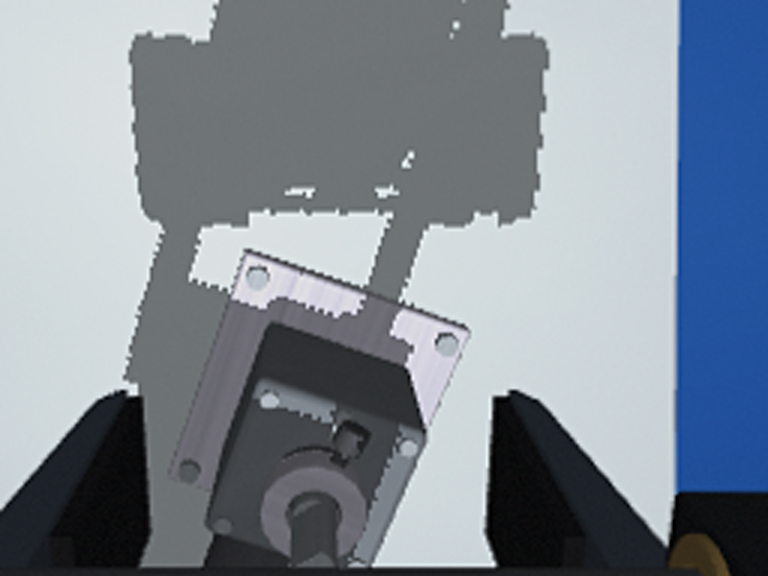

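The view from the ridge side shows the collar screw at about (350,437), next to the ridge, and the shaft flat facing lower-right. Motor yaw is about -26.4°, the flat about 22° and the screw about -32°. I'll turn the gripper to close across the flat.

Emit:
move_arm([
  {"x": -35,"y": -1,"z": 0,"rx": 0,"ry": 0,"rz": 0},
  {"x": -40,"y": -1,"z": 0,"rx": 0,"ry": 0,"rz": 0},
  {"x": 0,"y": 0,"z": 0,"rx": 0,"ry": 0,"rz": -0.148},
  {"x": 0,"y": 0,"z": 0,"rx": 0,"ry": 0,"rz": -0.148},
  {"x": 0,"y": 0,"z": 0,"rx": 0,"ry": 0,"rz": -0.148},
  {"x": 0,"y": 0,"z": 0,"rx": 0,"ry": 0,"rz": -0.148},
  {"x": 0,"y": 0,"z": 0,"rx": 0,"ry": 0,"rz": -0.148},
  {"x": 0,"y": 0,"z": 0,"rx": 0,"ry": 0,"rz": -0.148},
  {"x": 0,"y": 0,"z": 0,"rx": 0,"ry": 0,"rz": -0.148},
  {"x": 0,"y": 0,"z": 0,"rx": 0,"ry": 0,"rz": -0.148},
], grip=0.5)

```text
time_s: 18.15
ee_pos: [532.4, -249.1, 190.7]
ee_rot: [180.0, -0.0, 62.0]
force: [-0.3, 0.1, -0.9]
gripper_width: 45.6
gripper_force: 0.0
```

Emit:
move_arm([
  {"x": 0,"y": 0,"z": 0,"rx": 0,"ry": 0,"rz": -0.148},
  {"x": 0,"y": 0,"z": 0,"rx": 0,"ry": 0,"rz": -0.148},
  {"x": 0,"y": 0,"z": 0,"rx": 0,"ry": 0,"rz": -0.148},
  {"x": 0,"y": 0,"z": 0,"rx": 0,"ry": 0,"rz": -0.148},
  {"x": 0,"y": 0,"z": 0,"rx": 0,"ry": 0,"rz": -0.148},
  {"x": 0,"y": 0,"z": 0,"rx": 0,"ry": 0,"rz": -0.148},
  {"x": 0,"y": 0,"z": 0,"rx": 0,"ry": 0,"rz": 0},
  {"x": 0,"y": 0,"z": 0,"rx": 0,"ry": 0,"rz": 0},
])

```text
time_s: 18.95
ee_pos: [532.4, -249.1, 190.6]
ee_rot: [180.0, 0.0, 112.3]
force: [-0.1, 0.9, 0.3]
gripper_width: 45.7
gripper_force: 0.0
```

```bash
python3 - <<'E'
from h import *
print(state()['ee_pos'],state()['ee_rot']); goto([531.2,-248,80],112)
E
```

```text
[ 532.43565161 -249.07205781  190.63392486] [1.79985877e+02 4.62376935e-03 1.12297618e+02]
shift tool [  1.5  -0.8 110.6]
turn rad [0.    0.    0.005]
q [-26.2  19.   86.7   0.   74.3 -48.5]
```

Emit:
move_arm([
  {"x": 1.5,"y": -0.8,"z": 20,"rx": 0,"ry": 0,"rz": 0},
  {"x": 0,"y": 0,"z": 35,"rx": 0,"ry": 0,"rz": 0},
  {"x": 0,"y": 0,"z": 30,"rx": 0,"ry": 0,"rz": 0},
  {"x": 0,"y": 0,"z": 17,"rx": 0,"ry": 0,"rz": 0},
  {"x": 0,"y": 0,"z": 8,"rx": 0,"ry": 0,"rz": 0},
  {"x": 0,"y": 0,"z": 0,"rx": 0,"ry": 0,"rz": 0},
])

```text
time_s: 19.55
ee_pos: [530.7, -247.7, 79.7]
ee_rot: [-179.9, -0.1, 112.4]
force: [0.0, 0.3, 0.5]
gripper_width: 45.6
gripper_force: 0.0
```

Emit:
move_arm([
  {"x": 0,"y": 0,"z": 0,"rx": 0,"ry": 0,"rz": 0},
  {"x": 0,"y": 0,"z": 0,"rx": 0,"ry": 0,"rz": 0},
  {"x": 0,"y": 0,"z": 0,"rx": 0,"ry": 0,"rz": 0},
  {"x": 0,"y": 0,"z": 0,"rx": 0,"ry": 0,"rz": 0},
  {"x": 0,"y": 0,"z": 0,"rx": 0,"ry": 0,"rz": 0},
  {"x": 0,"y": 0,"z": 0,"rx": 0,"ry": 0,"rz": 0},
  {"x": 0,"y": 0,"z": 0,"rx": 0,"ry": 0,"rz": 0},
], grip=0, squeeze=5)

```text
time_s: 20.25
ee_pos: [529.1, -249.2, 81.2]
ee_rot: [-179.8, 0.0, 112.5]
force: [-6.3, -2.8, 4.5]
gripper_width: 13.0
gripper_force: 5.0
```

Opening 13.0 mm, so the pads are on the flat. Now a firm squeeze and turn.

Emit:
move_arm([
  {"x": 0,"y": -1,"z": 0,"rx": 0,"ry": 0,"rz": 0},
  {"x": 0,"y": 0,"z": 0,"rx": 0,"ry": 0,"rz": 0},
  {"x": 0,"y": 0,"z": 0,"rx": 0,"ry": 0,"rz": 0},
], squeeze=40)

```text
time_s: 20.55
ee_pos: [529.1, -249.1, 81.2]
ee_rot: [-179.9, 0.0, 112.5]
force: [-5.8, -2.7, 5.5]
gripper_width: 12.4
gripper_force: 40.0
```

Emit:
move_arm([
  {"x": 0,"y": 0,"z": 0,"rx": 0,"ry": 0,"rz": 0.1},
  {"x": 0,"y": 0,"z": 0,"rx": 0,"ry": 0,"rz": 0.1},
  {"x": 0,"y": 0,"z": 0,"rx": 0,"ry": 0,"rz": 0.1},
  {"x": 0,"y": 0,"z": 0,"rx": 0,"ry": 0,"rz": 0.1},
  {"x": 0,"y": 0,"z": 0,"rx": 0,"ry": 0,"rz": 0.1},
  {"x": 0,"y": 0,"z": 0,"rx": 0,"ry": 0,"rz": 0.1},
  {"x": 0,"y": 0,"z": 0,"rx": 0,"ry": 0,"rz": 0.1},
  {"x": 0,"y": 0,"z": 0,"rx": 0,"ry": 0,"rz": 0.1},
  {"x": 0,"y": 0,"z": 0,"rx": 0,"ry": 0,"rz": 0.05},
  {"x": 0,"y": 0,"z": 0,"rx": 0,"ry": 0,"rz": 0},
])

```text
time_s: 21.55
ee_pos: [529.0, -247.9, 81.2]
ee_rot: [-179.9, 0.0, 63.7]
force: [-5.6, 0.6, 6.8]
gripper_width: 12.8
gripper_force: 40.0
```

Emit:
move_arm([
  {"x": 0,"y": 0,"z": 0,"rx": 0,"ry": 0,"rz": 0},
  {"x": 0,"y": 0,"z": 0,"rx": 0,"ry": 0,"rz": 0},
  {"x": 0,"y": 0,"z": 0,"rx": 0,"ry": 0,"rz": 0},
])

```text
time_s: 21.85
ee_pos: [528.9, -248.0, 81.2]
ee_rot: [-179.9, 0.0, 63.8]
force: [-5.3, -0.0, 6.8]
gripper_width: 12.6
gripper_force: 40.0
```

Emit:
move_arm([
  {"x": 0,"y": 0,"z": 0,"rx": 0,"ry": 0,"rz": 0},
  {"x": 0,"y": 0,"z": 0,"rx": 0,"ry": 0,"rz": 0},
  {"x": 0,"y": 0,"z": 0,"rx": 0,"ry": 0,"rz": 0},
  {"x": 0,"y": 0,"z": 0,"rx": 0,"ry": 0,"rz": 0},
  {"x": 0,"y": 0,"z": -20,"rx": 0,"ry": 0,"rz": 0},
  {"x": 0,"y": 0,"z": -45,"rx": 0,"ry": 0,"rz": 0},
  {"x": 0,"y": 0,"z": -40,"rx": 0,"ry": 0,"rz": 0},
  {"x": 0,"y": 0,"z": 0,"rx": 0,"ry": 0,"rz": 0.14},
  {"x": 0,"y": 0,"z": 0,"rx": 0,"ry": 0,"rz": 0.14},
  {"x": 0,"y": 0,"z": 0,"rx": 0,"ry": 0,"rz": 0.14},
], grip=0.7, squeeze=15)

```text
time_s: 22.85
ee_pos: [530.5, -248.4, 185.8]
ee_rot: [180.0, -0.0, 39.4]
force: [-0.3, -0.2, -0.0]
gripper_width: 64.0
gripper_force: 0.0
```

Emit:
move_arm([
  {"x": 0,"y": 0,"z": 0,"rx": 0,"ry": 0,"rz": 0.14},
  {"x": 0,"y": 0,"z": 0,"rx": 0,"ry": 0,"rz": 0.14},
  {"x": 0,"y": 0,"z": 0,"rx": 0,"ry": 0,"rz": 0.14},
  {"x": 0,"y": 0,"z": 0,"rx": 0,"ry": 0,"rz": 0.14},
  {"x": 0,"y": 0,"z": 0,"rx": 0,"ry": 0,"rz": 0.14},
  {"x": 0,"y": 0,"z": 0,"rx": 0,"ry": 0,"rz": 0.14},
  {"x": 0,"y": 0,"z": 0,"rx": 0,"ry": 0,"rz": 0.14},
  {"x": 0,"y": 0,"z": 0,"rx": 0,"ry": 0,"rz": 0.14},
  {"x": 35,"y": 0,"z": 0,"rx": 0,"ry": 0,"rz": 0.14},
  {"x": 35,"y": 0,"z": 0,"rx": 0,"ry": 0,"rz": 0},
])

```text
time_s: 23.85
ee_pos: [592.3, -281.4, 186.0]
ee_rot: [-180.0, -0.0, -32.6]
force: [0.5, -0.7, 0.4]
gripper_width: 63.9
gripper_force: 0.0
```

```bash
cat > m2.py <<'E'
from h import *
s=state(); print(s['time_s'],s['ee_pos'],s['ee_rot'],np.round(s['qpos']))
f=grab_frame('wrist'); save(f,'w5.png',box=(150,130,406,322),s=3)
A=np.array([530.5,-248.6])
for n,z in (('index',91),('collar_screw',104),('collar_screw',132),('shaft_flat',131)):
    for m in landmark_of('wrist',n)[:1]:
        p=onz(f,m['point'],z)[0]; print(n,z,round(m['p'],2),np.round(p),np.degrees(np.arctan2(*(p[:2]-A)[::-1])))
P=cloud(f,np.ones((384,512),bool)); 
G=P[(np.abs(P[:,2]-88)<2.5)&(np.hypot(*(P[:,:2]-A).T)<55)]; g=cv2.minAreaRect(G[:,:2].astype(np.float32)); print('gearbox',g)
d=P[:,:2]-A; r=np.hypot(*d.T); a=np.degrees(np.arctan2(d[:,1],d[:,0]))
for zl in(97,125):
    S=(r>24)&(r<37)&(P[:,2]>zl)&(P[:,2]<zl+17)&(abs(a+30)<60); print('screw',zl,S.sum(),P[S].mean(0) if S.any() else '',np.median(a[S]))
I=(r<13)&(P[:,2]>114)&(P[:,2]<144)
for lo in range(-90,60,10):
    q=I&(a>=lo)&(a<lo+10)
    if q.sum(): print(lo+5,q.sum(),r[q].mean().round(1))
q=P[I&(r<7)]; u,w,v=np.linalg.svd(q-q.mean(0)); print('flat normal deg',np.degrees(np.arctan2(v[2,1],v[2,0])),v[2])
goto([530.5,-248.6,58.5],-32)
E
python3 m2.py
```

```text
23.85 [ 592.34496023 -281.39518529  185.95317939] [-1.79961089e+02 -3.21748246e-02 -3.25930828e+01] [-26.  25.  77.   0.  77.  96.]
index 91 0.69 [ 559. -260.   91.] -21.41340564867493
collar_screw 104 0.7 [ 554. -262.  104.] -30.483652778697454
collar_screw 132 0.7 [ 565. -269.  132.] -30.420199342194003
shaft_flat 131 0.86 [ 537. -249.  131.] 0.643648739278868
gearbox ((531.353271484375, -248.13726806640625), (69.09970092773438, 68.84603881835938), 63.1506233215332)
screw 97 122 [ 557.33223803 -265.09722258  107.89240684] -31.51742765387244
screw 125 0  nan
-85 10 7.4
-75 14 7.3
-65 25 6.7
-55 13 6.0
-45 16 5.5
-35 17 5.3
-25 18 5.5
-15 17 5.4
-5 15 5.9
5 19 6.1
15 21 6.7
25 26 7.5
35 16 8.5
flat normal deg 155.88386166441086 [-0.91270277  0.40858024 -0.00598617]
shift tool [-68.4   5.  126.5]
turn rad [-0.     0.002 -0.009]
q [-26.5  25.4  77.5   0.   77.2  96. ]
  return _methods._mean(a, axis=axis, dtype=dtype,
  ret = ret.dtype.type(ret / rcount)
```

View pics/w5.png

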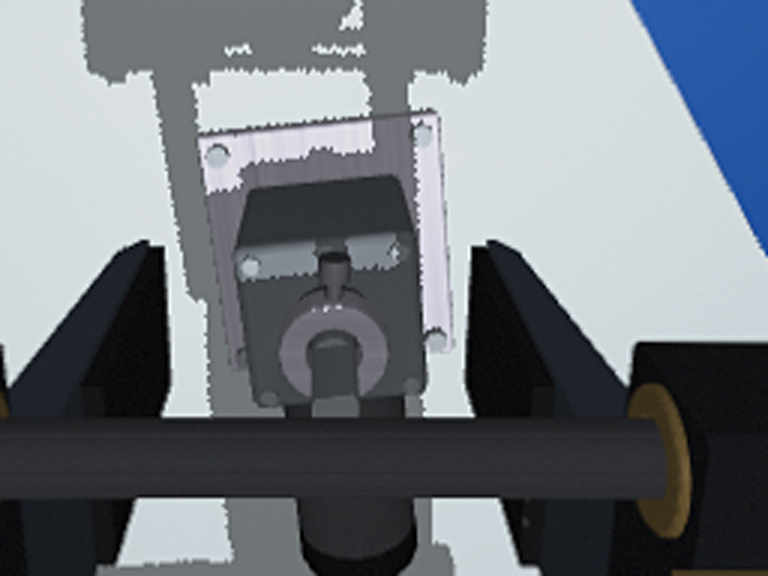

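The picture shows the flat facing the ridge and the thumbscrew at about (335,265), nearly in line with it. Next: descend on the collar.

Emit:
move_arm([
  {"x": -34,"y": 3,"z": 0,"rx": 0,"ry": 0,"rz": 0},
  {"x": -34,"y": 2,"z": 0,"rx": 0,"ry": 0,"rz": 0},
  {"x": 0,"y": 0,"z": 20,"rx": 0,"ry": 0,"rz": 0},
  {"x": 0,"y": 0,"z": 35,"rx": 0,"ry": 0,"rz": 0},
  {"x": 0,"y": 0,"z": 35,"rx": 0,"ry": 0,"rz": 0},
  {"x": 0,"y": 0,"z": 20,"rx": 0,"ry": 0,"rz": 0},
  {"x": 0,"y": 0,"z": 10,"rx": 0,"ry": 0,"rz": 0},
  {"x": 0,"y": 0,"z": 6,"rx": 0,"ry": 0,"rz": 0},
  {"x": 0,"y": 0,"z": 0,"rx": 0,"ry": 0,"rz": 0},
  {"x": 0,"y": 0,"z": 0,"rx": 0,"ry": 0,"rz": 0},
])

```text
time_s: 25.1
ee_pos: [532.3, -249.7, 60.7]
ee_rot: [-180.0, -0.1, -32.5]
force: [-0.2, -0.4, 0.0]
gripper_width: 63.9
gripper_force: 0.0
```

Emit:
move_arm([
  {"x": 0,"y": 0,"z": 0,"rx": 0,"ry": 0,"rz": 0},
  {"x": 0,"y": 0,"z": 0,"rx": 0,"ry": 0,"rz": 0},
  {"x": 0,"y": 0,"z": 0,"rx": 0,"ry": 0,"rz": 0},
  {"x": 0,"y": 0,"z": 0,"rx": 0,"ry": 0,"rz": 0},
  {"x": 0,"y": 0,"z": 0,"rx": 0,"ry": 0,"rz": 0},
  {"x": 0,"y": 0,"z": 0,"rx": 0,"ry": 0,"rz": 0},
], grip=0.2, squeeze=15)

```text
time_s: 25.7
ee_pos: [531.8, -249.5, 59.9]
ee_rot: [-180.0, -0.0, -32.5]
force: [-0.1, -0.4, 3.0]
gripper_width: 40.0
gripper_force: 15.0
```

Emit:
move_arm([
  {"x": 0,"y": 0,"z": -2,"rx": 0,"ry": 0,"rz": 0},
  {"x": 0,"y": 0,"z": -2,"rx": 0,"ry": 0,"rz": -0.03},
  {"x": 0,"y": 0,"z": -3,"rx": 0,"ry": 0,"rz": -0.03},
  {"x": 0,"y": 0,"z": -4,"rx": 0,"ry": 0,"rz": -0.03},
  {"x": 0,"y": 0,"z": -4,"rx": 0,"ry": 0,"rz": 0},
  {"x": 0,"y": 0,"z": -4,"rx": 0,"ry": 0,"rz": 0},
  {"x": 0,"y": 0,"z": -4,"rx": 0,"ry": 0,"rz": 0},
  {"x": 0,"y": 0,"z": -4,"rx": 0,"ry": 0,"rz": 0},
  {"x": 0,"y": 0,"z": -3,"rx": 0,"ry": 0,"rz": 0},
  {"x": 0,"y": 0,"z": 0,"rx": 0,"ry": 0,"rz": 0},
])

```text
time_s: 26.7
ee_pos: [531.9, -249.5, 90.1]
ee_rot: [-180.0, -0.1, -27.3]
force: [0.2, -0.2, -0.7]
gripper_width: 39.7
gripper_force: 15.0
```

```bash
python3 - <<'E'
from h import *
s=state(); print(s['time_s'],s['ee_pos'],s['ee_rot'],s['force'],s['gripper_width'],s['gripper_force'])
A=np.array([530.4,-248.6])
for c in('wrist','top','scene'):
    f=grab_frame(c)
    if c=='wrist': save(f,'w6.png',box=(150,130,406,384),s=2.3)
    for n,z in (('collar_screw',133),('collar_center',133),('shaft_flat',131)):
        for m in landmark_of(c,n)[:1]:
            p=onz(f,m['point'],z)[0]; print(c,n,round(m['p'],2),np.round(m['point']),np.round(p),np.degrees(np.arctan2(*(p[:2]-A)[::-1])))
    P=cloud(f,np.ones((384,512),bool)); d=P[:,:2]-A; r=np.hypot(*d.T); a=np.degrees(np.arctan2(d[:,1],d[:,0]))
    for q in [(r>25)&(r<37)&(P[:,2]>118)&(P[:,2]<146)&(abs(a+26)<25),(r>11)&(r<19)&(P[:,2]>132)&(P[:,2]<148),(r<8)&(P[:,2]>143)]: print(q.sum(),P[q].mean(0) if q.any() else '',P[q].std(0).round(1) if q.any() else '')
    if c=='wrist':
        v=P[(r>25)&(r<37)&(P[:,2]>118)&(P[:,2]<146)&(abs(a+26)<25)]
        if len(v): print('screw ang',np.degrees(np.arctan2(*(v.mean(0)[:2]-A)[::-1])))
        q=P[(r>11)&(r<19)&(P[:,2]>132)&(P[:,2]<148)]
        if len(q)>10: print('tilt',np.linalg.svd(q-np.median(q,0))[2][2])
E
```

```text
26.7 [ 531.85344424 -249.5376495    90.09027229] [-1.79992438e+02 -6.15922008e-02 -2.73475800e+01] [ 0.15172349 -0.18368028 -0.73881195] 39.7126534171811 14.999843537807465
wrist collar_screw 0.91 [255. 200.] [ 556. -261.  133.] -25.817815010971497
wrist shaft_flat 0.73 [255. 231.] [ 537. -251.  131.] -21.038743027931844
379 [ 558.74675063 -262.93413782  138.23080706] [3.  3.2 2.4]
1589 [ 533.6969046  -250.18025487  142.52995839] [ 9.8 11.2  0.6]
521 [ 531.08860502 -248.6590256   147.97425961] [3.6 4.  1.3]
screw ang -26.824413593325133
tilt [1.46203127e-03 9.66416644e-04 9.99998464e-01]
top shaft_flat 0.45 [418. 270.] [ 340. -595.  131.] -118.82520622591825
0  
0  
69 [ 530.17809493 -248.60683133  500.93747389] [3.9 4.1 1.3]
scene collar_screw 0.41 [219. 178.] [ 559. -265.  133.] -29.784387761585695
scene collar_center 0.41 [230. 174.] [ 526. -240.  133.] 113.51701042845231
scene shaft_flat 0.62 [159. 135.] [ 350. -590.  131.] -117.77180868646319
13 [ 559.15983052 -261.30145328  136.48105874] [3.1 3.6 3.1]
25 [ 540.21880296 -256.13126146  140.42554945] [7.9 6.9 3.3]
16 [ 531.30208205 -250.508458    346.02192438] [  3.8   3.6 175.1]
```

View pics/w6.png

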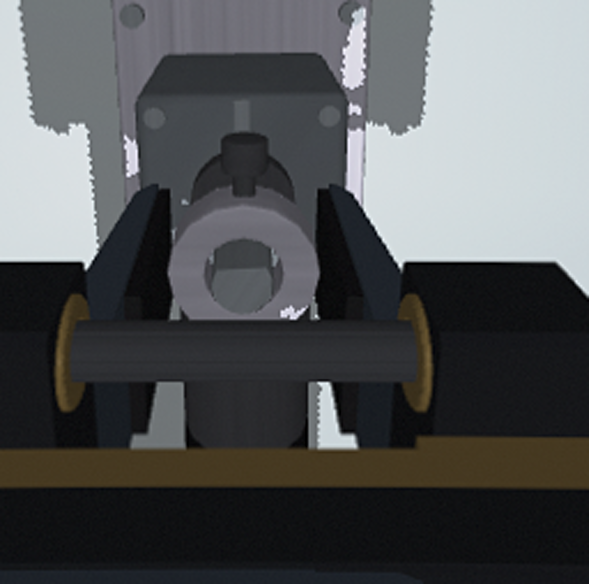

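The collar is level (tilt under 0.002), its top at z 142.5, so its centre is about 38 mm above the boss. Its screw at (245,155) points at the ridge, at -26.8° against the motor's -26.5°. I'll nudge it down 3 mm, settle and hand in.

Emit:
move_arm([
  {"x": 0,"y": 0,"z": 1.5,"rx": 0,"ry": 0,"rz": 0},
  {"x": 0,"y": 0,"z": 1.5,"rx": 0,"ry": 0,"rz": 0},
  {"x": 0,"y": 0,"z": 0,"rx": 0,"ry": 0,"rz": 0},
  {"x": 0,"y": 0,"z": 0,"rx": 0,"ry": 0,"rz": 0},
  {"x": 0,"y": 0,"z": 0,"rx": 0,"ry": 0,"rz": 0},
  {"x": 0,"y": 0,"z": 0,"rx": 0,"ry": 0,"rz": 0},
])

```text
time_s: 27.9
ee_pos: [531.6, -249.4, 86.5]
ee_rot: [-180.0, -0.0, -27.3]
force: [-0.3, -0.4, 0.5]
gripper_width: 39.9
gripper_force: 15.0
```

```bash
python3 -c "
from workcell import *
print(state()['gripper_force'],state()['ee_pos'],job_done())"
```

```text
the job is handed in; nothing more can be done
14.999872595071793 [ 531.57152412 -249.39128327   86.54467435] None
```

I handed the job in at 27.9 s: by my own measurements the pulley is in the reject box, the flat faces the index ridge, and the collar is held level on the flat with its screw over it (no verdict was returned).

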